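# Wipe spilled marble chips off the lab board into the tray

### The job

Take the scraper block by its wooden grip and use it to wipe all six marble chips off the black board over its edge into the empty steel tray tucked under that edge. Do not touch the chips with the robot itself, and leave the bottle and the flat cardboard box where they are. When every chip lies in the tray, leave the scraper standing upright on the board and let go.

Things in the scene. Friction and masses are not known exactly. Their poses are not given: they have to be found in the camera images.
- scraper: Scraper block, 0.16 to 0.26 kg, upright on the table to the left or right of the work. White foot with black rubber sole: 130 mm (its x) x 34 mm (its y) x 26 mm high; its long faces push the chips. On it a wooden grip 74 mm (x) x 24 mm (y), from 26 to 76 mm above the sole. Origin: centre of the sole, z up; the same after a half turn.
- board: Black laboratory board on four short feet, fixed to the table: 240 mm along its x, 260 mm along its y, flat top without any lip, 45 mm above the table; the slab is 12 mm thick. Origin: on the table under the centre of the board (the top is at z = 0.045 in its frame); z up.
- tray: Open steel tray, fixed, 280 mm (its x) x 120 mm (its y), rim 28 mm above the table, floor and walls 3 mm. Parallel to the board at one of its two 240 mm ends (centre at y = +180 or -180 mm in the board frame), near wall tucked 10 mm under the board edge, so what goes over that edge falls in. Origin: centre of the underside.
- slidebox: Bystander: closed flat cardboard box with a white lid, 163 x 73 mm, 35 mm high, lying loose 14 mm beyond the far end of the board from the tray. Origin: centre of the underside.
- bottle: Bystander: amber glass bottle, 64 mm across, 130 mm high, standing on the side of the table where the scraper is not. Origin: centre of the underside.
- chip0: One of six white marble chips, many-sided flat lumps 22 to 26 mm across and 11 to 13 mm high, 11 g, lying flat and loose on the board at the start, within 80 mm (board's x) and 55 mm (board's y) of its centre. Origin: centre of the face it first lies on.
- chip1: One of six white marble chips, many-sided flat lumps 22 to 26 mm across and 11 to 13 mm high, 11 g, lying flat and loose on the board at the start, within 80 mm (board's x) and 55 mm (board's y) of its centre. Origin: centre of the face it first lies on.
- chip2: One of six white marble chips, many-sided flat lumps 22 to 26 mm across and 11 to 13 mm high, 11 g, lying flat and loose on the board at the start, within 80 mm (board's x) and 55 mm (board's y) of its centre. Origin: centre of the face it first lies on.
- chip3: One of six white marble chips, many-sided flat lumps 22 to 26 mm across and 11 to 13 mm high, 11 g, lying flat and loose on the board at the start, within 80 mm (board's x) and 55 mm (board's y) of its centre. Origin: centre of the face it first lies on.
- chip4: One of six white marble chips, many-sided flat lumps 22 to 26 mm across and 11 to 13 mm high, 11 g, lying flat and loose on the board at the start, within 80 mm (board's x) and 55 mm (board's y) of its centre. Origin: centre of the face it first lies on.
- chip5: One of six white marble chips, many-sided flat lumps 22 to 26 mm across and 11 to 13 mm high, 11 g, lying flat and loose on the board at the start, within 80 mm (board's x) and 55 mm (board's y) of its centre. Origin: centre of the face it first lies on.

How it is judged:
By the outcome, as a careful person would: the job done as asked, in the order asked, and still so for the second after the job is handed in, with the robot touching nothing.
It also fails if it takes over 59 s, if anything falls off the work surface, if the arm or the gripper's body presses on something with over 40 N, if the wrist force passes 120 N, or if a joint passes its speed limit or range.

### The arm

A 6-joint arm with a two-finger parallel gripper is mounted at the origin on the work surface. World frame = base frame: x ahead of the robot, y to its left, z up, the work surface at z = 0. Lengths are in mm, angles in rad, forces in N, time in s.
With the tool pointing down it reaches from about 350 to 775 mm from the base axis. Payload 7.3 kg.
Tool frame: the origin (TCP) lies at the very end of the fingers, on their centre line; the grasp point (between the pads) lies 19 mm behind it; z points along the fingers, y is the line along which they close (so a half turn about z gives the same grasp; the last joint's range is limited). The gripper opens to 92 mm and grips with 3 to 60 N. Pads are 19 mm wide; open, the fingers measure 130 mm over their backs; the gripper's body (75 mm by 190 mm) begins 47 mm behind the grasp point.
Start: joints at [1.192, 0.342, 1.524, -0, 1.275, -0.146], TCP at [121.103, 510.861, 226.741] pointing down, gripper open.
Joint ranges: [-2.53, 2.53], [-0.77, 2.02], [0.04, 2.7], [-1, 4.14], [0.28, 2.66], [-3.11, 3.11]. Speed limits (rad/s): [2.57, 2.57, 3.14, 3.14, 3.14, 3.14].

### API

Orientations are given as [roll, pitch, yaw] about the fixed x, y, z axes, in that order (R = Rz(yaw) Ry(pitch) Rx(roll)).
In Python, from plant import bot gives the robot as it stands.
- The arm moves only by the tool jog_arm, never from a script. Its argument "targets" is a list of rows, each an object with "xyz": the shift along the tool's x, y, z as a fraction of full scale, a list of three; "spin": the turn about the tool's z as a fraction of full scale. In form: [{"xyz": [x, y, z], "spin": spin}, ...]. A call has exactly 10 rows; each row shifts and turns the commanded pose from where the row before left it, along the tool's axes as they then stand; what a row does not reach is not made up. Full scale, the value 1, is 80 mm for a shift and 0.1 rad for a turn. A row lasts 1/8 s, in which the tool goes at most 62.5 mm and 10.7 degrees, less where a joint would pass 70% of its speed; a pose out of reach is approached as far as the arm can. A call with a number of a shift or a turn outside -1 to 1 is refused whole. A call with a gripper value outside its range is refused whole. "gripper" is the opening in per cent of the stroke, from 0 (shut) to 100 (fully open), set as the call begins (left out, the last holds). The fingers move at their own pace and stop on an object; the grip force is fixed at half the most. Time passes only in rows, so rows that do not move let the fingers close, or fill a call up. It gives the time, the measured TCP pose, the force, the opening and the grip force at its end, in the units of the state.
- bot.get_obs(): the state, without advancing time (a new reading comes with each control period).
- bot.capture(name): name is "side" or "top"; returns the picture (400x640x3 uint8, blue, green, red); there is no depth.
- bot.get_calibration(name): a dict with "vfov" (degrees; the focal length in pixels is half the picture's height over the tangent of half this angle, whatever the lens; pixels are square), "cx", "cy" (the principal point, pixels), "eye" and "rotation" of the camera in the world. Camera axes: x right, y down, z forward; pixel columns grow to the right and rows downward; lengths in mm; the calibration is good to about 2 mm. A picture is of the moment at which its call begins. get_calibration takes no time and is no camera call.
- bot.close_job(): hands the job in; it is judged then, once.
The state is a dict: "time": time; "joint_positions": joint angles; "dq": joint speeds; "tau": joint torques, N m; "tool_pos": TCP position; "tcp_rot": TCP orientation; "contact_force": force on the tool from outside, world axes, zero at the start; "moment": the same for the moment, N m; "grip_width": finger opening in mm; "finger_force": force on a finger pad.
Only numpy, scipy, OpenCV 4.12 (cv2) and the standard library are available. Lean on these libraries where they do the work, as an engineer would, in place of code of your own. Each camera call takes 0.05 s, during which the arm holds its last target. There are 200 camera calls.

## Working session

There is one attempt and no reset: what is moved stays moved. The work goes in short steps, Python scripts to look and compute and a tool call to move; the robot and the scene stay as the last step left them, time stands still between calls to the robot, and variables do not carry over. Pictures are saved under pics/ and viewed, at most 10 in all, crops included, and the job is handed in when it is done.

Besides the shell and the picture viewer there is one more tool, called after "Emit:" in YAML: its name, and indented under it one key for each argument. jog_arm: Moves the arm, as the interface text tells. Shift numbers are shares of 80 mm and turn numbers shares of 0.1 rad, none past 1 either way. Its arguments: {"type":"object","properties":{"targets":{"type":"array","items":{"type":"object","properties":{"xyz":{"type":"array","items":{"type":"number"}},"spin":{"type":"number"}}}},"gripper":{"type":"number"}},"required":["targets"]}

```bash
mkdir -p pics
python3 - <<'E'
from plant import bot
import cv2
for n in("top","side"):
    cv2.imwrite(f"pics/{n}0.png",bot.capture(n)); print(n,bot.get_calibration(n))
o=bot.get_obs(); print({k:o[k] for k in("time","tool_pos","tcp_rot","grip_width")})
E
```

```text
top {'vfov': 49.89239684249869, 'cx': 314.1820649470757, 'cy': 200.44040864065187, 'eye': array([ 307.45569977,  -11.56874314, 1265.63380861]), 'rotation': array([-2.94097859, -0.00556628, -1.56428926])}
side {'vfov': 53.013434701412244, 'cx': 323.8310706820748, 'cy': 199.12455533706114, 'eye': array([ 464.20608167, -783.83880092,  553.13130566]), 'rotation': array([-2.14249955, -0.02146914, -0.09885109])}
{'time': 0.1, 'tool_pos': array([120.97009205, 510.50114263, 226.11165935]), 'tcp_rot': array([-3.14022105e+00, -1.75912577e-04,  2.90876802e+00]), 'grip_width': 91.74840775603023}
```

View pics/top0.png

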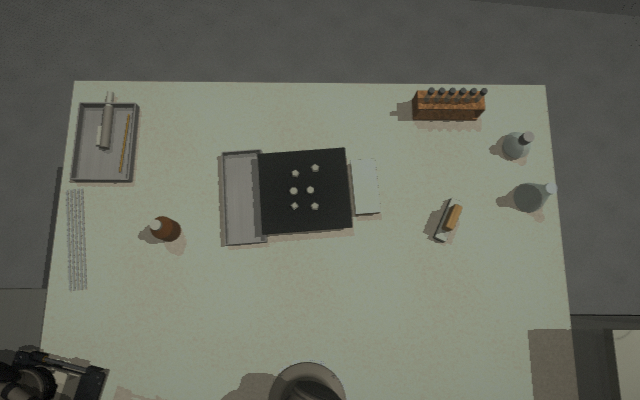

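View pics/side0.png

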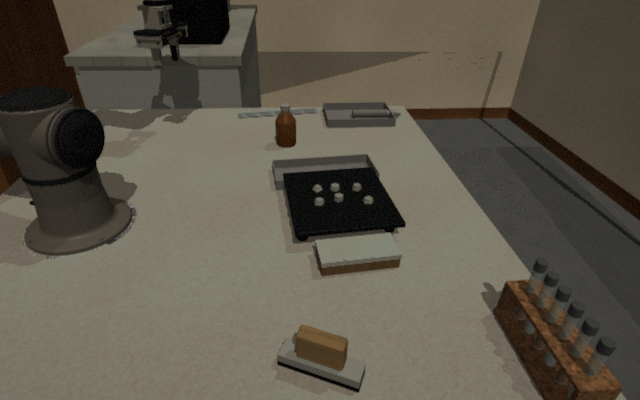

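The top view shows the board at about (305,191) px with the tray on its left (+y), the white box on its right, and the scraper at (447,220). The six chips are at columns 293–315, rows 168–206, and the bottle is at (165,229).

```bash
cat > h.py <<'E'
import numpy as np, cv2
from scipy.spatial.transform import Rotation as R
from plant import bot
def ray(n,uv,z):
    c=bot.get_calibration(n); f=200/np.tan(np.radians(c['vfov']/2))
    uv=np.atleast_2d(uv).astype(float)
    d=np.c_[(uv[:,0]-c['cx'])/f,(uv[:,1]-c['cy'])/f,np.ones(len(uv))]@R.from_euler('xyz',c['rotation']).as_matrix().T
    return c['eye']+d*((z-c['eye'][2])/d[:,2])[:,None]
def blobs(m,lo,hi):
    cs=cv2.findContours(m.astype(np.uint8),cv2.RETR_EXTERNAL,cv2.CHAIN_APPROX_NONE)[0]
    return [c for c in cs if lo<cv2.contourArea(c)<hi]
def cen(c):
    m=cv2.moments(c); return m['m10']/m['m00'],m['m01']/m['m00']
def rect(n,c,z):
    p=ray(n,c[:,0,:],z)[:,:2].astype(np.float32); (x,y),(w,h),a=cv2.minAreaRect(p)
    return [round(float(v),2) for v in (x,y,w,h,a)]
E
python3 - <<'E'
from h import *
im=cv2.imread('pics/top0.png'); hsv=cv2.cvtColor(im,cv2.COLOR_BGR2HSV); H,S,V=cv2.split(hsv)
roi=np.zeros(V.shape,bool); roi[130:260,215:400]=1
m=(V<45)&roi; 
for c in blobs(m,2000,20000): print('board',rect('top',c,45), cv2.boxPoints(cv2.minAreaRect(c)).round().tolist()); hull=cv2.convexHull(c)
inner=np.zeros(V.shape,np.uint8); cv2.drawContours(inner,[hull],-1,1,-1); inner=cv2.erode(inner,np.ones((7,7)))
for c in blobs((V>90)&(inner>0),5,200): print('chip',np.round(ray('top',cen(c),51)[0,:2]),cv2.contourArea(c))
r2=np.zeros(V.shape,bool); r2[185:255,420:475]=1
print('hsv grip',hsv[217,454],'foot',hsv[238,440],hsv[204,452],'table',hsv[250,480])
g=(S>90)&(H<25)&(V>70)&r2
for c in blobs(g,30,2000): print('grip',rect('top',c,76),cv2.contourArea(c))
ims=cv2.imread('pics/side0.png'); h2=cv2.cvtColor(ims,cv2.COLOR_BGR2HSV)
print('side grip hsv',h2[335,320],h2[352,320],h2[362,290])
cv2.imwrite('pics/c.png',np.vstack([cv2.resize(im[180:260,400:500],None,fx=5,fy=5,interpolation=2)[:300,:500],cv2.resize(ims[320:390,270:370],None,fx=5,fy=5)[:300]]))
E
```

```text
board [586.75, 13.62, 240.02, 257.46, 4.96] [[256.0, 154.0], [345.0, 147.0], [351.0, 227.0], [262.0, 234.0]]
chip [539. -18.] 24.5
chip [539.  41.] 20.0
chip [584.  44.] 26.5
chip [587.  -4.] 27.0
chip [638.  40.] 21.5
chip [655. -18.] 22.0
hsv grip [ 18 123 135] foot [ 43  28 147] [ 38  26 149] table [ 42  29 150]
grip [506.75, -407.78, 23.07, 72.1, 64.44] 180.0
side grip hsv [ 17 135 104] [ 18 164  67] [27 39 72]
```

View pics/c.png

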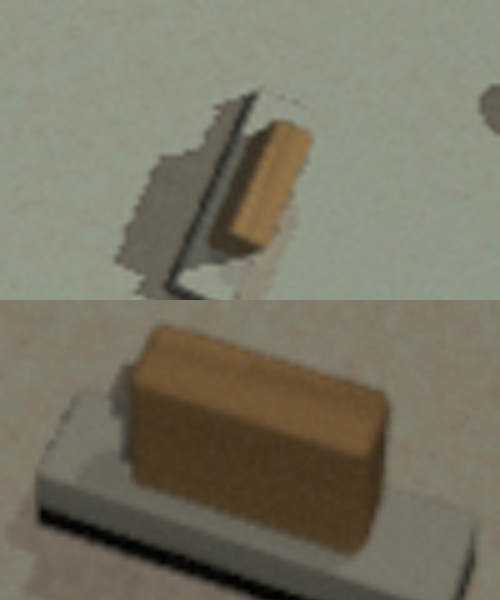

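The crop shows the grip's top face centred at about (455,217) px, with its long axis at about −25.6° in the world. I'm setting out on an arc round the base.

Emit:
jog_arm:
  targets:
    - {"xyz":[-0.536,-0.372,0],"spin":0}
    - {"xyz":[-0.536,-0.372,0],"spin":0}
    - {"xyz":[-0.536,-0.372,0],"spin":0}
    - {"xyz":[-0.536,-0.372,0],"spin":0}
    - {"xyz":[-0.536,-0.372,0],"spin":0}
    - {"xyz":[-0.536,-0.372,0],"spin":0}
    - {"xyz":[-0.536,-0.372,0],"spin":0}
    - {"xyz":[-0.536,-0.372,0],"spin":0}
    - {"xyz":[-0.224,-0.584,0],"spin":0}
    - {"xyz":[-0.224,-0.584,0],"spin":0}
  gripper: 100

```text
time: 1.35
tool_pos: [413.3, 99.2, 226.3]
tcp_rot: [-3.141, -0.001, 2.909]
contact_force: [0.9, 0.6, -0.4]
grip_width: 91.6
finger_force: 0.0
```

Emit:
jog_arm:
  targets:
    - {"xyz":[-0.224,-0.584,0],"spin":0}
    - {"xyz":[-0.224,-0.584,0],"spin":0}
    - {"xyz":[-0.224,-0.584,0],"spin":0}
    - {"xyz":[-0.224,-0.584,0],"spin":0}
    - {"xyz":[-0.224,-0.584,0],"spin":0}
    - {"xyz":[-0.224,-0.584,0],"spin":0}
    - {"xyz":[-0.224,-0.584,0],"spin":0}
    - {"xyz":[-0.224,-0.584,0],"spin":0}
    - {"xyz":[-0.224,-0.584,0],"spin":0}
    - {"xyz":[-0.224,-0.584,0],"spin":0}

```text
time: 2.6
tool_pos: [479.7, -396.6, 226.2]
tcp_rot: [3.141, -0.001, 2.909]
contact_force: [0.7, 0.1, -0.2]
grip_width: 92.1
finger_force: 0.0
```

```bash
cat >> h.py <<'E'
def delta(x,y,z,yawdeg):
    """tool-axis shift (units of 80 mm) and spin (units of .1 rad) from the measured pose; shift first, spin after"""
    o=bot.get_obs(); M=R.from_euler('xyz',o['tcp_rot'])
    d=M.inv().apply(np.array([x,y,z])-o['tool_pos'])/80
    dy=(np.radians(yawdeg)-o['tcp_rot'][2]+np.pi/2)%np.pi-np.pi/2
    print('pose',o['tool_pos'].round(1),o['tcp_rot'].round(3),'t',round(o['time'],2),'F',o['contact_force'].round(1),'grip',round(o['grip_width'],1),round(o['finger_force'],1))
    print('units',d.round(3),'spin',round(-dy/.1,2))
E
python3 -c "
from h import *
delta(507,-408,120,-25.6)
# cross-check of scraper from side view: grip top face
ims=bot.capture('side'); h=cv2.cvtColor(ims,cv2.COLOR_BGR2HSV); cv2.imwrite('pics/side1.png',ims)
m=(h[...,0]<24)&(h[...,1]>100)&(h[...,2]>90); m[:310]=0; m[:,400:]=0
for c in blobs(m,30,3000): print(rect('side',c,76),cv2.boundingRect(c))
"
```

```text
pose [ 479.7 -396.6  226.2] [ 3.141e+00 -1.000e-03  2.909e+00] t 2.6 F [ 0.7  0.1 -0.2] grip 92.1 0.0
units [-0.365 -0.061  1.327] spin 2.14
[507.9, -411.25, 23.88, 72.89, 64.45] (296, 325, 52, 27)
```

Emit:
jog_arm:
  targets:
    - {"xyz":[-0.373,-0.077,0],"spin":0}
    - {"xyz":[0,0,0],"spin":0.71}
    - {"xyz":[0,0,0],"spin":0.71}
    - {"xyz":[0,0,0],"spin":0.72}
    - {"xyz":[0,0,0.45],"spin":0}
    - {"xyz":[0,0,0.45],"spin":0}
    - {"xyz":[0,0,0.45],"spin":0}
    - {"xyz":[0,0,0.45],"spin":0}
    - {"xyz":[0,0,0.4],"spin":0}
    - {"xyz":[0,0,0.2],"spin":0}

```text
time: 3.9
tool_pos: [506.6, -406.8, 32.3]
tcp_rot: [3.14, -0.004, 2.695]
contact_force: [0.2, -0.0, 0.9]
grip_width: 91.6
finger_force: 0.0
```

```bash
python3 -c "
from h import *
delta(507.3,-409.5,33,-25.6)
im=bot.capture('side'); t=bot.capture('top')
a=cv2.resize(im[250:400,230:430],(800,600))
cv2.imwrite('pics/g.png',a)
"
```

```text
pose [ 506.6 -406.8   32.3] [ 3.14  -0.004  2.695] t 3.9 F [ 0.2 -0.   0.9] grip 91.6 0.0
units [-0.022 -0.026 -0.008] spin 0.0
```

View pics/g.png

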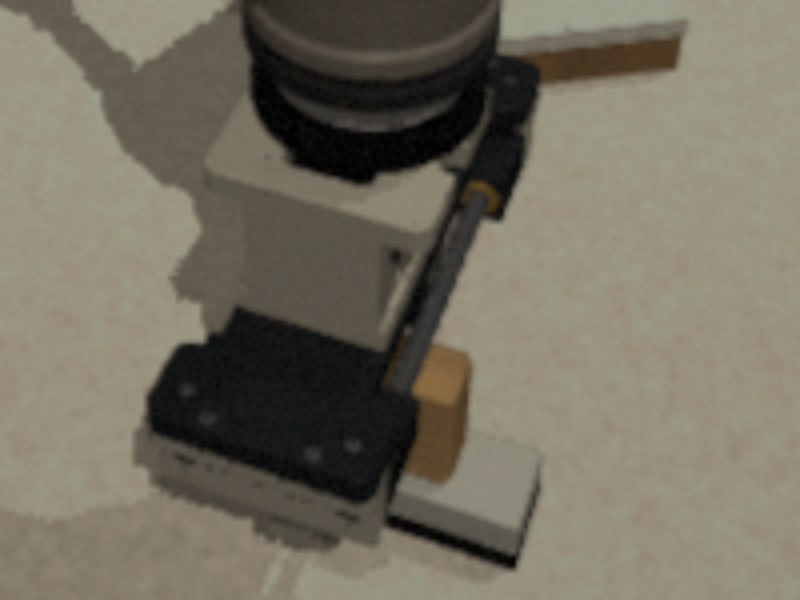

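The fingers straddle the grip, with its end at about (435,415) px in the crop and no contact. I'll close and lift.

Emit:
jog_arm:
  targets:
    - {"xyz":[0,0,0],"spin":0}
    - {"xyz":[0,0,0],"spin":0}
    - {"xyz":[0,0,0],"spin":0}
    - {"xyz":[0,0,0],"spin":0}
    - {"xyz":[0,0,0],"spin":0}
    - {"xyz":[0,0,0],"spin":0}
    - {"xyz":[0,0,0],"spin":0}
    - {"xyz":[0,0,0],"spin":0}
    - {"xyz":[0,0,0],"spin":0}
    - {"xyz":[0,0,0],"spin":0}
  gripper: 0

```text
time: 5.25
tool_pos: [507.4, -407.9, 34.5]
tcp_rot: [3.141, -0.0, 2.695]
contact_force: [-0.9, 0.4, -2.3]
grip_width: 23.9
finger_force: 30.0
```

```bash
python3 -c "
from h import *
delta(507.3,-409.5,153,-25.6)"
```

```text
pose [ 507.4 -407.9   34.5] [ 3.141 -0.     2.695] t 5.25 F [-0.9  0.4 -2.3] grip 23.9 30.0
units [-0.007 -0.019 -1.481] spin -0.0
```

Emit:
jog_arm:
  targets:
    - {"xyz":[0,0,-0.4],"spin":0}
    - {"xyz":[0,0,-0.6],"spin":0}
    - {"xyz":[0,0,-0.5],"spin":0}
    - {"xyz":[0.047,0.631,0],"spin":0}
    - {"xyz":[0.047,0.631,0],"spin":0}
    - {"xyz":[0.047,0.631,0],"spin":0}
    - {"xyz":[0.047,0.631,0],"spin":0}
    - {"xyz":[0.047,0.631,0],"spin":0}
    - {"xyz":[0.047,0.631,0],"spin":0}
    - {"xyz":[0.047,0.631,0],"spin":0}

```text
time: 6.5
tool_pos: [636.7, -76.2, 154.6]
tcp_rot: [3.142, -0.0, 2.695]
contact_force: [0.9, -0.8, -2.1]
grip_width: 23.4
finger_force: 30.0
```

Emit:
jog_arm:
  targets:
    - {"xyz":[0,0,0],"spin":-0.8}
    - {"xyz":[0,0,0],"spin":-0.9}
    - {"xyz":[0,0,0],"spin":-0.9}
    - {"xyz":[0,0,0],"spin":-0.9}
    - {"xyz":[0,0,0],"spin":-0.9}
    - {"xyz":[0,0,0],"spin":-0.9}
    - {"xyz":[0,0,0],"spin":0}
    - {"xyz":[0,0,0],"spin":0}
    - {"xyz":[0,0,0],"spin":0}
    - {"xyz":[0,0,0],"spin":0}

```text
time: 7.75
tool_pos: [636.4, -77.9, 154.7]
tcp_rot: [3.141, 0.0, -3.059]
contact_force: [-0.0, 0.5, -1.0]
grip_width: 23.9
finger_force: 30.0
```

```bash
python3 -c "
from h import *
delta(636.8,-77.4,83,5)
cv2.imwrite('pics/s2.png',cv2.resize(bot.capture('side')[120:300,220:460],(800,600)))"
```

```text
pose [636.4 -77.9 154.7] [ 3.141  0.    -3.059] t 7.75 F [-0.   0.5 -1. ] grip 23.9 30.0
units [-0.005  0.005  0.896] spin -0.04
```

View pics/s2.png

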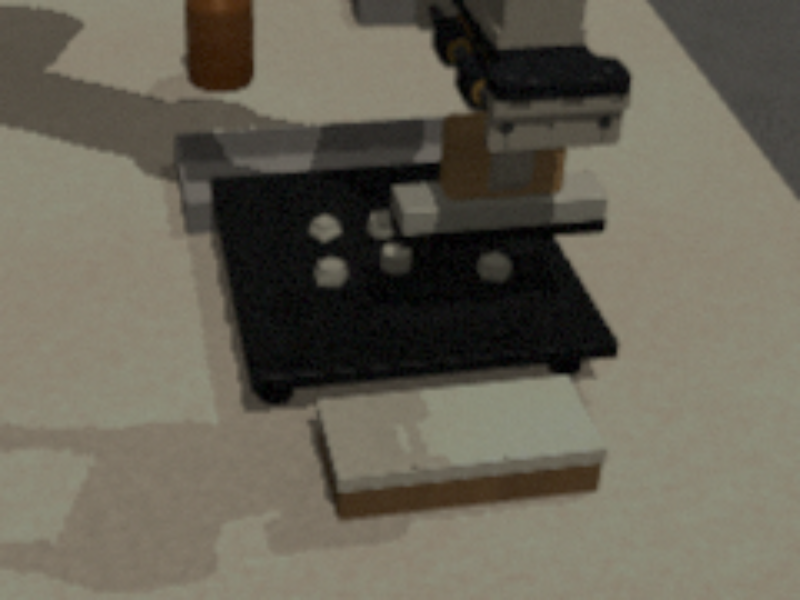

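The scraper hangs level and parallel to the board. Chips are clear of the landing strip; the nearest is at about (495,267) px in the crop. I'll lower it to about 2 mm above the board.

Emit:
jog_arm:
  targets:
    - {"xyz":[0,0,0.25],"spin":0}
    - {"xyz":[0,0,0.25],"spin":0}
    - {"xyz":[0,0,0.2],"spin":0}
    - {"xyz":[0,0,0.12],"spin":0}
    - {"xyz":[0,0,0.1],"spin":0}
    - {"xyz":[0,0,0],"spin":0}
    - {"xyz":[0,0,0],"spin":0}
    - {"xyz":[0,0,0.01],"spin":0}
    - {"xyz":[0,0,0],"spin":0}
    - {"xyz":[0,0,0],"spin":0}

```text
time: 9.05
tool_pos: [636.5, -77.9, 80.5]
tcp_rot: [3.142, 0.0, -3.058]
contact_force: [0.6, 0.3, -1.7]
grip_width: 23.9
finger_force: 30.0
```

Emit:
jog_arm:
  targets:
    - {"xyz":[0,0.1,0],"spin":0}
    - {"xyz":[0,0.14,0],"spin":0}
    - {"xyz":[0,0.14,0],"spin":0}
    - {"xyz":[0,0.14,0],"spin":0}
    - {"xyz":[0,0.14,0],"spin":0}
    - {"xyz":[0,0.14,0],"spin":0}
    - {"xyz":[0,0.14,0],"spin":0}
    - {"xyz":[0,0.14,0],"spin":0}
    - {"xyz":[0,0.14,0],"spin":0}
    - {"xyz":[0,0.14,0],"spin":0}

```text
time: 10.3
tool_pos: [627.3, 31.3, 80.3]
tcp_rot: [3.142, 0.0, -3.058]
contact_force: [0.8, -0.0, -0.4]
grip_width: 24.0
finger_force: 30.0
```

Emit:
jog_arm:
  targets:
    - {"xyz":[0,0.14,0],"spin":0}
    - {"xyz":[0,0.14,0],"spin":0}
    - {"xyz":[0,0.14,0],"spin":0}
    - {"xyz":[0,0.14,0],"spin":0}
    - {"xyz":[0,0.14,0],"spin":0}
    - {"xyz":[0,0.14,0],"spin":0}
    - {"xyz":[0,0.14,0],"spin":0}
    - {"xyz":[0,0.14,0],"spin":0}
    - {"xyz":[0,0.14,0],"spin":0}
    - {"xyz":[0,0.08,0],"spin":0}

```text
time: 11.55
tool_pos: [618.3, 138.3, 80.2]
tcp_rot: [3.141, -0.0, -3.058]
contact_force: [0.1, 0.2, -2.1]
grip_width: 23.8
finger_force: 30.0
```

```bash
python3 -c "
from h import *
delta(586.75+42*.996-.087*121,13.6+42*.087+121*.996,80.5,5)
a=cv2.resize(bot.capture('side')[130:280,240:440],(800,600))
cv2.imwrite('pics/s3.png',a)"
```

```text
pose [618.3 138.3  80.2] [ 3.141 -0.    -3.058] t 11.55 F [ 0.1  0.2 -2.1] grip 23.8 30.0
units [ 0.004 -0.006 -0.003] spin -0.04
```

View pics/s3.png

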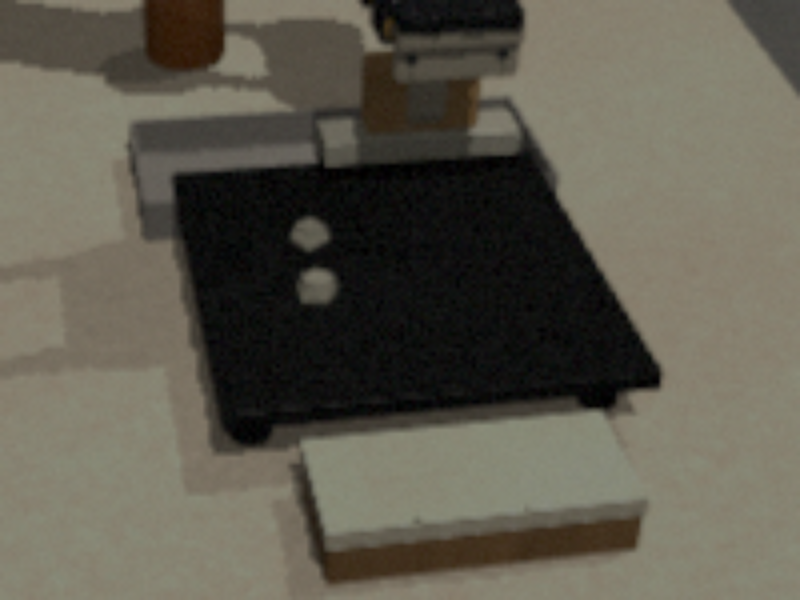

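Four chips are over the edge. Two remain on the left of the board, at (310,233) and (318,286) px in the crop. Now the second pass.

Emit:
jog_arm:
  targets:
    - {"xyz":[0,0,-0.5],"spin":0}
    - {"xyz":[0.21,-0.54,0],"spin":0}
    - {"xyz":[0.21,-0.54,0],"spin":0}
    - {"xyz":[0.21,-0.54,0],"spin":0}
    - {"xyz":[0.21,-0.54,0],"spin":0}
    - {"xyz":[0.21,-0.54,0],"spin":0}
    - {"xyz":[0,0,0.2],"spin":0}
    - {"xyz":[0,0,0.2],"spin":0}
    - {"xyz":[0,0,0.1],"spin":0}
    - {"xyz":[0,0,0],"spin":0}

```text
time: 12.85
tool_pos: [552.8, -83.7, 79.7]
tcp_rot: [3.141, -0.001, -3.057]
contact_force: [0.6, 1.1, -2.3]
grip_width: 24.0
finger_force: 30.0
```

Emit:
jog_arm:
  targets:
    - {"xyz":[0,0.1,0],"spin":0}
    - {"xyz":[0,0.14,0],"spin":0}
    - {"xyz":[0,0.14,0],"spin":0}
    - {"xyz":[0,0.14,0],"spin":0}
    - {"xyz":[0,0.14,0],"spin":0}
    - {"xyz":[0,0.14,0],"spin":0}
    - {"xyz":[0,0.14,0],"spin":0}
    - {"xyz":[0,0.14,0],"spin":0}
    - {"xyz":[0,0.14,0],"spin":0}
    - {"xyz":[0,0.14,0],"spin":0}

```text
time: 14.1
tool_pos: [543.6, 24.3, 80.3]
tcp_rot: [3.142, 0.0, -3.058]
contact_force: [0.6, -0.5, -2.2]
grip_width: 23.9
finger_force: 30.0
```

Emit:
jog_arm:
  targets:
    - {"xyz":[0,0.14,0],"spin":0}
    - {"xyz":[0,0.14,0],"spin":0}
    - {"xyz":[0,0.14,0],"spin":0}
    - {"xyz":[0,0.14,0],"spin":0}
    - {"xyz":[0,0.14,0],"spin":0}
    - {"xyz":[0,0.14,0],"spin":0}
    - {"xyz":[0,0.14,0],"spin":0}
    - {"xyz":[0,0.14,0],"spin":0}
    - {"xyz":[0,0.14,0],"spin":0}
    - {"xyz":[0,0.08,0],"spin":0}

```text
time: 15.35
tool_pos: [534.6, 131.2, 80.3]
tcp_rot: [3.141, 0.0, -3.058]
contact_force: [0.1, -0.3, -2.6]
grip_width: 24.2
finger_force: 30.0
```

Emit:
jog_arm:
  targets:
    - {"xyz":[0,0,-0.5],"spin":0}
    - {"xyz":[-0.13,-0.4,0],"spin":0}
    - {"xyz":[-0.13,-0.4,0],"spin":0}
    - {"xyz":[-0.13,-0.4,0],"spin":0}
    - {"xyz":[-0.13,-0.4,0],"spin":0}
    - {"xyz":[0,0,0],"spin":0}
    - {"xyz":[0,0,0],"spin":0}
    - {"xyz":[0,0,0],"spin":0}
    - {"xyz":[0,0,0],"spin":0}
    - {"xyz":[0,0,0],"spin":0}

```text
time: 16.6
tool_pos: [586.8, 6.8, 120.4]
tcp_rot: [3.142, 0.0, -3.058]
contact_force: [-0.5, 0.0, -1.7]
grip_width: 23.6
finger_force: 30.0
```

```bash
python3 -c "
from h import *
delta(586.75,13.6,79.5,5)
t=bot.capture('top'); s=bot.capture('side')
cv2.imwrite('pics/s4.png',np.hstack([cv2.resize(t[130:260,200:330],(400,400),interpolation=2),cv2.resize(s[120:280,240:400],(400,400),interpolation=2)]))"
```

```text
pose [586.8   6.8 120.4] [ 3.142  0.    -3.058] t 16.6 F [-0.5  0.  -1.7] grip 23.6 30.0
units [-0.007  0.085  0.511] spin -0.03
```

View pics/s4.png

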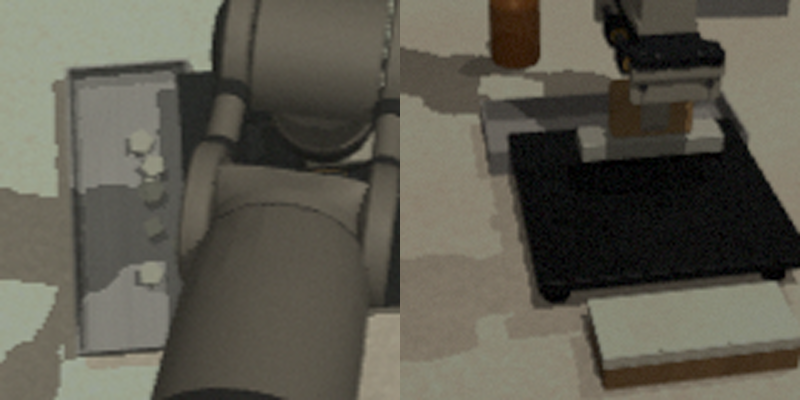

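The tray shows the chips in a line, at about (138,140) to (150,272) px in the left crop. The board looks bare in the side view. I'll lower the scraper gently onto the board.

Emit:
jog_arm:
  targets:
    - {"xyz":[0,0,0.2],"spin":0}
    - {"xyz":[0,0,0.2],"spin":0}
    - {"xyz":[0,0,0.08],"spin":0}
    - {"xyz":[0,0,0.01],"spin":0}
    - {"xyz":[0,0,0.01],"spin":0}
    - {"xyz":[0,0,0.01],"spin":0}
    - {"xyz":[0,0,0.01],"spin":0}
    - {"xyz":[0,0,0],"spin":0}
    - {"xyz":[0,0,0],"spin":0}
    - {"xyz":[0,0,0],"spin":0}

```text
time: 17.95
tool_pos: [587.2, 6.3, 79.1]
tcp_rot: [-3.141, 0.001, -3.058]
contact_force: [0.8, 0.6, 3.0]
grip_width: 23.7
finger_force: 30.0
```

Contact: the force reversed from −2 to +3 N. I'll release, then lift clear.

Emit:
jog_arm:
  targets:
    - {"xyz":[0,0,0],"spin":0}
    - {"xyz":[0,0,0],"spin":0}
    - {"xyz":[0,0,0],"spin":0}
    - {"xyz":[0,0,0],"spin":0}
    - {"xyz":[0,0,0],"spin":0}
    - {"xyz":[0,0,0],"spin":0}
    - {"xyz":[0,0,0],"spin":0}
    - {"xyz":[0,0,0],"spin":0}
    - {"xyz":[0,0,0],"spin":0}
    - {"xyz":[0,0,0],"spin":0}
  gripper: 100

```text
time: 19.2
tool_pos: [586.9, 6.3, 78.7]
tcp_rot: [3.142, 0.0, -3.058]
contact_force: [-0.2, 0.5, -0.2]
grip_width: 91.8
finger_force: 0.0
```

Emit:
jog_arm:
  targets:
    - {"xyz":[0,0,-0.2],"spin":0}
    - {"xyz":[0,0,-0.4],"spin":0}
    - {"xyz":[0,0,-0.5],"spin":0}
    - {"xyz":[0,0,-0.5],"spin":0}
    - {"xyz":[0,-0.6,0],"spin":0}
    - {"xyz":[0,-0.6,0],"spin":0}
    - {"xyz":[0,-0.6,0],"spin":0}
    - {"xyz":[0,-0.6,0],"spin":0}
    - {"xyz":[0,-0.6,0],"spin":0}
    - {"xyz":[0,-0.6,0],"spin":0}

```text
time: 20.45
tool_pos: [610.9, -282.3, 208.2]
tcp_rot: [-3.141, 0.001, -3.058]
contact_force: [1.0, 0.9, -0.9]
grip_width: 91.8
finger_force: 0.0
```

```bash
python3 -c "
from h import *
delta(586.75,13.6,79.5,5)
t=bot.capture('top'); s=bot.capture('side'); t0=cv2.imread('pics/top0.png')
cv2.imwrite('pics/s5.png',np.hstack([cv2.resize(t[130:260,140:400],(600,300),interpolation=2)[:, :600]]))
cv2.imwrite('pics/s5.png',np.vstack([cv2.resize(t[135:255,145:385],(600,300),interpolation=2),cv2.resize(s[110:260,200:500],(600,300),interpolation=2)]))"
```

```text
pose [ 610.9 -282.3  208.2] [-3.141e+00  1.000e-03 -3.058e+00] t 20.45 F [ 1.   0.9 -0.9] grip 91.8 0.0
units [-0.005  3.712  1.606] spin -0.04
```

View pics/s5.png

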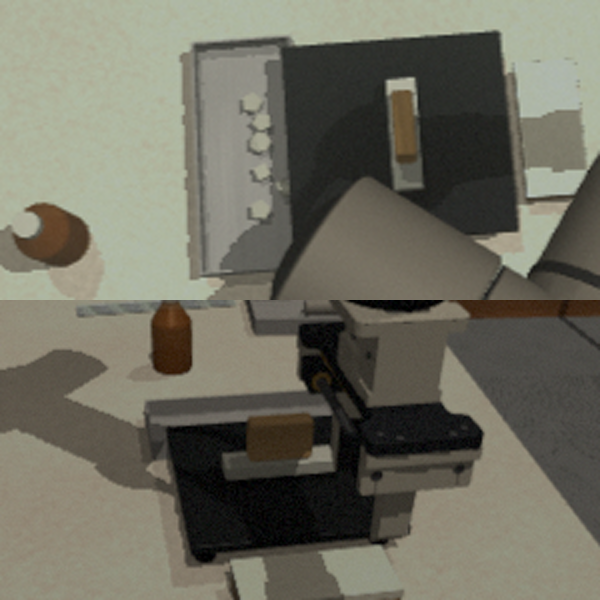

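Five chips are clear in the tray, and there is a small shape at (280,185) px by the near wall. The scraper stands upright and the bottle and box are unmoved. I'll clear the arm and look closer.

Emit:
jog_arm:
  targets:
    - {"xyz":[0.3,-0.3,0],"spin":0}
    - {"xyz":[0.3,-0.3,0],"spin":0}
    - {"xyz":[0.3,-0.3,0],"spin":0}
    - {"xyz":[0.3,-0.3,0],"spin":0}
    - {"xyz":[0.3,-0.3,0],"spin":0}
    - {"xyz":[0.3,-0.3,0],"spin":0}
    - {"xyz":[0,0,0],"spin":0}
    - {"xyz":[0,0,0],"spin":0}
    - {"xyz":[0,0,0],"spin":0}
    - {"xyz":[0,0,0],"spin":0}

```text
time: 21.8
tool_pos: [479.9, -435.4, 206.8]
tcp_rot: [3.141, 0.0, -3.057]
contact_force: [0.2, -0.4, -0.0]
grip_width: 91.7
finger_force: 0.0
```

```bash
python3 -c "
from h import *
t=bot.capture('top'); s=bot.capture('side')
t0=cv2.imread('pics/top0.png')
a=cv2.resize(t[140:255,215:300],(440,595),interpolation=2); b=cv2.resize(s[140:215,260:310],(340,510),interpolation=2)
b=cv2.copyMakeBorder(b,0,85,0,0,cv2.BORDER_CONSTANT)
cv2.imwrite('pics/s6.png',np.clip(np.hstack([a,b]).astype(float)*1.5,0,255))
d=cv2.absdiff(t,t0).max(2)
print('bottle/box diff',(d[205:250,145:185]>30).sum(),(d[150:220,352:385]>30).sum())"
```

```text
bottle/box diff 162 389[ WARN:0@1.366] global loadsave.cpp:1063 imwrite_ Unsupported depth image for selected encoder is fallbacked to CV_8U.
```

View pics/s6.png

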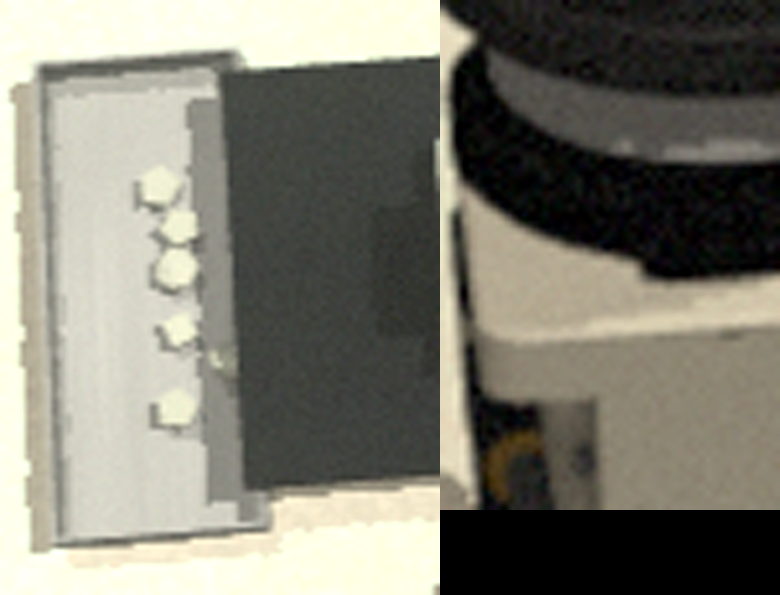

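The sixth chip is at (220,360) px, inside the tray against its near wall, partly under the board edge. I'll check the bottle and box numerically, then hand in.

```bash
python3 -c "
from h import *
t=bot.capture('top'); t0=cv2.imread('pics/top0.png'); s=bot.capture('side'); s0=cv2.imread('pics/side0.png')
ok=True
for n,i0,i1,(r0,r1,c0,c1) in (('bottle',t0,t,(205,250,145,185)),('box',t0,t,(150,222,345,390)),('bottle s',s0,s,(100,152,265,305))):
    g0,g1=[cv2.GaussianBlur(cv2.Canny(i[r0:r1,c0:c1],40,120),(3,3),0).astype(np.float32) for i in (i0,i1)]
    sh,resp=cv2.phaseCorrelate(g0,g1); print(n,np.round(sh,2),round(resp,2))
"
```

```text
bottle [0.19 0.49] 0.9
box [ 0.03 -0.24] 0.42
bottle s [-0.38 20.49] 0.07
```

```bash
python3 -c "
from plant import bot
print(bot.close_job())"
```

```text
the job is handed in; nothing more can be done
None
```

I wiped all six chips into the tray, left the scraper standing upright and released on the board, and handed the job in at about 22 s; the bottle and box show no movement in the top view, and the sixth chip, against the tray's near wall, is partly hidden by the board edge.

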